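Weigh a set of turned ball feet in their cupped carrier on the hand scale

TASK

Find the weight of the turned wooden ball feet: with the hand scale from the forked rest, catch the steel bail of the empty ply carrier with the hook and lift it with the scale alone until it hangs about 4 cm clear of the bench, still for about two seconds so that the tare can be read, then set it down. Next set every ball foot from the shallow tray into a cup of its own in the carrier, and weigh the loaded carrier in the same way. Finish with the carrier flat on the bench, all balls in their cups, the scale unhooked and back in its rest, and the tin and the tape measure where they were.

Things in the scene. Friction and masses are not known exactly. Their poses are not given: they have to be found in the camera images.
- ball_1: turned wooden ball foot, 54 mm diameter, about 65 g (45 to 90 g), with a small flush brass insert; rolls easily. Origin at the ball's centre (its axes turn as it rolls). Two to four of the four are present; None if absent
- ball_2: turned wooden ball foot, 54 mm diameter, about 65 g (45 to 90 g), with a small flush brass insert; rolls easily. Origin at the ball's centre (its axes turn as it rolls). Two to four of the four are present; None if absent
- ball_3: turned wooden ball foot, 54 mm diameter, about 65 g (45 to 90 g), with a small flush brass insert; rolls easily. Origin at the ball's centre (its axes turn as it rolls). Two to four of the four are present; None if absent
- ball_4: turned wooden ball foot, 54 mm diameter, about 65 g (45 to 90 g), with a small flush brass insert; rolls easily. Origin at the ball's centre (its axes turn as it rolls). Two to four of the four are present; None if absent
- carrier: loose ply carrier, 0.38 kg empty: 210 x 210 mm board on four 6 mm rubber feet, top face 24 mm above the bench; four round cups (43 mm wide, 13 mm deep) at 65 mm either side of the middle in its x and y, and a fixed steel bail across the middle in its plane x = 0. Origin: middle of the underside of the feet, z up
- cup_1 (a point): where a ball's centre lies when it rests in this cup (40 mm above the bench); at carrier x, y = -65, -65 mm; moves with the carrier, same axes. A ball sinks 11 mm into the cup, and rolls home if let go within 10 mm of it
- cup_2 (a point): where a ball's centre lies when it rests in this cup (40 mm above the bench); at carrier x, y = -65, 65 mm; moves with the carrier, same axes. A ball sinks 11 mm into the cup, and rolls home if let go within 10 mm of it
- cup_3 (a point): where a ball's centre lies when it rests in this cup (40 mm above the bench); at carrier x, y = 65, -65 mm; moves with the carrier, same axes. A ball sinks 11 mm into the cup, and rolls home if let go within 10 mm of it
- cup_4 (a point): where a ball's centre lies when it rests in this cup (40 mm above the bench); at carrier x, y = 65, 65 mm; moves with the carrier, same axes. A ball sinks 11 mm into the cup, and rolls home if let go within 10 mm of it
- bail_top (a point): apex of the carrier's bail, rod centre, 124 mm above the feet; carrier's axes. Bail of 6 mm round rod: legs at y = +-36 mm, shoulders 88 mm up, sloping to a level 12 mm wide apex; open below down to the board, so a hook goes in along the carrier's +x or -x
- scale: sprung hand scale, 0.26 kg, upright (z up): wooden T handle 24 (x) x 100 (y) x 26 mm (z) centred 35 mm above the origin; flat collar 48 mm across, 6 mm thick, whose underside centre is the origin; below it a tube 27 mm across and 55 mm long, then a steel rod with an open hook in the x-z plane, its point to the scale's +x
- scale_collar (a point): centre of the underside of the scale's collar (the scale's origin and axes)
- scale_handle (a point): centre of the scale's T handle, 35 mm above the collar's underside, 145 mm above the unloaded hook's bend; handle lies along the scale's y
- hook_bend (a point): rod centre (5.6 mm rod) at the bottom of the hook's bend, on the scale's axis, 110 mm below the collar when unloaded. The point ends 19 mm out in +x, its top 21 mm above the bend; throat open up to 50 mm above. A rod to be caught should pass over the point 33 mm above the bend (+-8 mm), stop over the bend, then raise the scale
- scale_spring (a joint): how far the spring is drawn out, m: 0 unloaded (starts to move at 1 N), 250 N/m, stop at 0.045; the empty carrier draws it about 12 mm, with two to four balls 14 to 28 mm
- scale_rest: forked ply rest, fixed: base 125 x 110 mm, upright at the back (+x), fork shelf 14 mm thick, 110 mm wide, top 155 mm above the bench. Its 36 mm slot opens to -x and ends 18 mm behind the seat; prongs end 49 mm before it. Slide the scale in or out along the slot with its collar raised off the shelf; the hook cannot be drawn straight up. Origin on the bench under the seat, z up
- rest_seat (a point): seat of the rest: the collar's underside centre belongs here, on the shelf's top, tube in the slot, hook point towards the rest's +x; axes of the rest
- wax_tin: round tin, 95 mm across, 40 mm high, bystander, origin at the middle of its underside
- tape_measure: tape measure 90 x 73 x 38 mm, bystander, origin at the middle of its underside
- ball_tray: shallow cork-lined wooden tray, fixed, 240 (x) x 200 (y) mm outside, walls 8 mm thick, rim 18 mm above the bench, cork floor 3 mm above the bench; the balls lie loose in it. Origin on the bench under its middle

How it is judged:
On the way, in this order (a step that is already met when the one before it is completed fails the run):
1. the carrier, with no ball in it, hangs from the scale alone at least 25 mm clear of the bench, still (height (world z) of carrier above 0.025 m and angle between carrier's own z axis and vertical below 0.3 rad and value of joint scale_spring above 0.008 m and linear speed of carrier below 0.04 m/s and contact force between carrier and the fingers below 0.2 N and height (world z) of each of ball_1, ball_2, ball_3, ball_4 below 0.035 m), for 1 s.
2. the carrier is down on the bench and every ball rests in a cup, let go ((distance between ball_1 and cup_1 below 0.008 m or distance between ball_1 and cup_2 below 0.008 m or distance between ball_1 and cup_3 below 0.008 m or distance between ball_1 and cup_4 below 0.008 m) and (distance between ball_2 and cup_1 below 0.008 m or distance between ball_2 and cup_2 below 0.008 m or distance between ball_2 and cup_3 below 0.008 m or distance between ball_2 and cup_4 below 0.008 m) and (distance between ball_3 and cup_1 below 0.008 m or distance between ball_3 and cup_2 below 0.008 m or distance between ball_3 and cup_3 below 0.008 m or distance between ball_3 and cup_4 below 0.008 m) and (distance between ball_4 and cup_1 below 0.008 m or distance between ball_4 and cup_2 below 0.008 m or distance between ball_4 and cup_3 below 0.008 m or distance between ball_4 and cup_4 below 0.008 m) and height (world z) of carrier below 0.004 m and contact force between the fingers and ball_1 below 0.2 N and contact force between the fingers and ball_2 below 0.2 N and contact force between the fingers and ball_3 below 0.2 N and contact force between the fingers and ball_4 below 0.2 N), for 0.3 s.
3. the loaded carrier hangs from the scale alone, at least 25 mm clear of the bench, still, with every ball in a cup ((distance between ball_1 and cup_1 below 0.008 m or distance between ball_1 and cup_2 below 0.008 m or distance between ball_1 and cup_3 below 0.008 m or distance between ball_1 and cup_4 below 0.008 m) and (distance between ball_2 and cup_1 below 0.008 m or distance between ball_2 and cup_2 below 0.008 m or distance between ball_2 and cup_3 below 0.008 m or distance between ball_2 and cup_4 below 0.008 m) and (distance between ball_3 and cup_1 below 0.008 m or distance between ball_3 and cup_2 below 0.008 m or distance between ball_3 and cup_3 below 0.008 m or distance between ball_3 and cup_4 below 0.008 m) and (distance between ball_4 and cup_1 below 0.008 m or distance between ball_4 and cup_2 below 0.008 m or distance between ball_4 and cup_3 below 0.008 m or distance between ball_4 and cup_4 below 0.008 m) and height (world z) of carrier above 0.025 m and angle between carrier's own z axis and vertical below 0.3 rad and value of joint scale_spring above 0.011 m and linear speed of carrier below 0.04 m/s and contact force between carrier and the fingers below 0.2 N), for 1 s.
At the end, for the whole second after the job is handed in: every ball present rests in a cup (centre within 8 mm of the cup's rest point), the carrier stands flat on the bench at rest, and the scale hangs upright in its rest (collar within 12 mm of the seat) ((distance between ball_1 and cup_1 below 0.008 m or distance between ball_1 and cup_2 below 0.008 m or distance between ball_1 and cup_3 below 0.008 m or distance between ball_1 and cup_4 below 0.008 m) and (distance between ball_2 and cup_1 below 0.008 m or distance between ball_2 and cup_2 below 0.008 m or distance between ball_2 and cup_3 below 0.008 m or distance between ball_2 and cup_4 below 0.008 m) and (distance between ball_3 and cup_1 below 0.008 m or distance between ball_3 and cup_2 below 0.008 m or distance between ball_3 and cup_3 below 0.008 m or distance between ball_3 and cup_4 below 0.008 m) and (distance between ball_4 and cup_1 below 0.008 m or distance between ball_4 and cup_2 below 0.008 m or distance between ball_4 and cup_3 below 0.008 m or distance between ball_4 and cup_4 below 0.008 m) and height (world z) of carrier below 0.004 m and angle between carrier's own z axis and vertical below 0.03 rad and linear speed of carrier below 0.01 m/s and distance between scale_collar and rest_seat below 0.012 m and angle between scale's own z axis and vertical below 0.08 rad and linear speed of scale below 0.02 m/s); the robot touches nothing.
It fails at once if the wax tin or the tape measure is moved more than 3 cm (distance of any of wax_tin, tape_measure from where it was at the start of the episode above 0.03 m).
Of ball_1, ball_2, ball_3, ball_4 only 2 to 4 are there at a start; the rules pass over those that are not, and their reading is None.
At some moment in a run one of ball_1, ball_2, ball_3, ball_4 may be knocked a few centimetres aside while the robot is not near it.
It also fails if it takes over 210 s, if anything falls off the work surface, if the arm or the gripper's body presses on something with over 40 N, if the wrist force passes 120 N, or if a joint passes its speed limit or range.

ROBOT

A 6-joint arm with a two-finger parallel gripper is mounted at the origin on a cart in front of the work surface, level with it; the furniture and walls round the work are solid. World frame = base frame: x ahead of the robot, y to its left, z up, the work surface at z = 0. Lengths are in m, angles in rad, forces in N, time in s.
With the tool pointing down it reaches from about 0.3 to 0.75 m from the base axis. Payload 8.5 kg.
Tool frame: the origin (TCP) lies between the finger pads; the fingertips stand 19 mm ahead of it and the grasp point (between the pads) is the TCP (robot.tips_ahead is the distance from the TCP to the fingertips, in m); z points along the fingers, y is the line along which they close (so a half turn about z gives the same grasp; the last joint's range is limited). The gripper opens to 88 mm and grips with 3 to 60 N. Pads are 18 mm wide; open, the fingers measure 123 mm over their backs; the gripper's body (75 mm by 187 mm) begins 45 mm behind the grasp point.
Start: joints at [-1.494, 0.381, 1.297, -0, 1.464, -0.215], TCP at [0.158, -0.527, 0.238] pointing down, gripper open.
Joint ranges: [-3.11, 3.11], [-0.89, 2.33], [0.22, 2.48], [-1.42, 4.56], [0.17, 2.85], [-2.88, 2.88]. Speed limits (rad/s): [2.39, 2.39, 3.14, 3.14, 3.14, 3.14].

INTERFACE

Orientations are given as a rotation vector (axis times angle).
In Python, from bench import robot gives the robot as it stands.
- The arm moves only by the shell command python3 -m jog 'ROWS' [OPENING] [FORCE]. ROWS is JSON, a list that holds one entry, the list of rows, each a list of 6 numbers: the shift along the tool's x, y, z in cm, then the turn, a rotation vector about the tool's x, y, z in degrees. In form: [[[dx, dy, dz, wx, wy, wz], ...]]. A call has 1 to 8 rows; each row shifts and turns the commanded pose from where the row before left it, along the tool's axes as they then stand; what a row does not reach is not made up. A row lasts 1/8 s, in which the tool goes at most 62.5 mm and 10.7 degrees, less where a joint would pass 70% of its speed; a pose out of reach is approached as far as the arm can. A call is refused whole if a number of a shift passes 6.25 or a number of a turn 10.7, either way. A call with a gripper value outside its range is refused whole. OPENING is the opening in per cent of the stroke, from 0 (shut) to 100 (fully open), set as the call begins (- or left out, the last holds). The fingers move at their own pace and stop on an object; FORCE is the grip in N (left out, the last holds). Time passes only in rows, so rows that do not move let the fingers close. It gives the time, the measured TCP pose, the force, the opening and the grip force at its end, in the units of the state.
- robot.get_state(): the state, without advancing time (a new reading comes with each control period).
- robot.capture(name): name is "side" or "top" or "wrist"; returns the picture (384x512x3 uint8, red, green, blue); there is no depth.
- robot.calibration(name): a dict with "fx", "fy", "cx", "cy" (pixels), "pose" (4x4, takes a point from camera to world coordinates). Camera axes: x right, y down, z forward; pixel columns grow to the right and rows downward; lengths in m; the calibration is good to about 2 mm. A picture is of the moment at which its call begins: read the wrist's pose just before it. calibration takes no time and is no camera call; for the wrist camera it gives the pose at the moment of the call.
- robot.sign_off(): hands the job in; it is judged then, once.
The state is a dict: "time_s": time; "q": joint angles; "dq": joint speeds; "joint_torque": joint torques, N m; "ee_pos": TCP position; "orientation": TCP orientation; "ft_force": force on the tool from outside, world axes, zero at the start; "ft_torque": the same for the moment, N m; "gripper_width": finger opening in m; "finger_force": force on a finger pad.
Only numpy, scipy, OpenCV 4.12 (cv2) and the standard library are available. Lean on these libraries where they do the work, as an engineer would, in place of code of your own. Each camera call takes 0.05 s, during which the arm holds its last target. There are 200 camera calls.

## Working session

There is one attempt and no reset: what is moved stays moved. The work goes in short steps, Python scripts to look and compute and a shell command to move; the robot and the scene stay as the last step left them, time stands still between calls to the robot, and variables do not carry over. Pictures are saved under pics/ and viewed, at most 14 in all, crops included, and the job is handed in when it is done.

```bash
ls; mkdir -p pics; python3 - <<'E'
from bench import robot
import cv2,numpy as np
np.set_printoptions(precision=4,suppress=True)
for n in ("top","side"):
    im=robot.capture(n); cv2.imwrite(f"pics/{n}0.png",im[:,:,::-1]); c=robot.calibration(n); print(n,c["fx"],c["cx"],c["cy"],c["pose"])
c=robot.calibration("wrist");print(c)
print(robot.get_state())
E
```

```text
pics
top 462.40162156973724 263.893544516778 190.56466933113614 [[ 0.0285 -0.9941  0.1046  0.3607]
 [-0.9993 -0.0307 -0.0198  0.1056]
 [ 0.0229 -0.104  -0.9943  1.5464]
 [ 0.      0.      0.      1.    ]]
side 444.08854560907514 249.40049165159041 193.0722200140983 [[-0.9972  0.0449 -0.0595  0.5825]
 [ 0.0743  0.6527 -0.754   1.0811]
 [ 0.005  -0.7563 -0.6542  0.9797]
 [ 0.      0.      0.      1.    ]]
{'fx': 314.65860533060027, 'fy': 314.65860533060027, 'cx': 258.7909593532522, 'cy': 190.61695360823467, 'pose': array([[ 0.2883, -0.9173, -0.2746,  0.2278],
       [-0.9575, -0.2765, -0.0819, -0.5065],
       [-0.0008,  0.2866, -0.9581,  0.3842],
       [ 0.    ,  0.    ,  0.    ,  1.    ]])}
{'time_s': 0.1, 'q': array([-1.4943,  0.3812,  1.2981, -0.    ,  1.4636, -0.2153]), 'dq': array([-0.0004, -0.0026, -0.0027, -0.0009,  0.001 ,  0.0004]), 'joint_torque': array([  0.0038, -43.8654, -22.4909,   0.0714,   0.0343,  -0.0001]), 'ee_pos': array([ 0.1582, -0.5265,  0.2371]), 'orientation': array([-3.1069, -0.4565, -0.0001]), 'ft_force': array([ 0.0392,  0.3934, -0.1946]), 'ft_torque': array([-0.0227,  0.0472, -0.0088]), 'finger_force': 0.0, 'gripper_width': 0.08863268852539218}
```

View pics/top0.png

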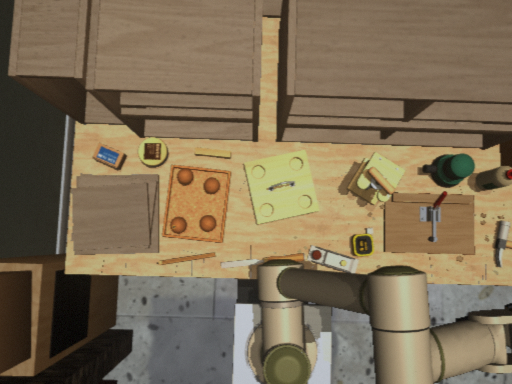

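View pics/side0.png

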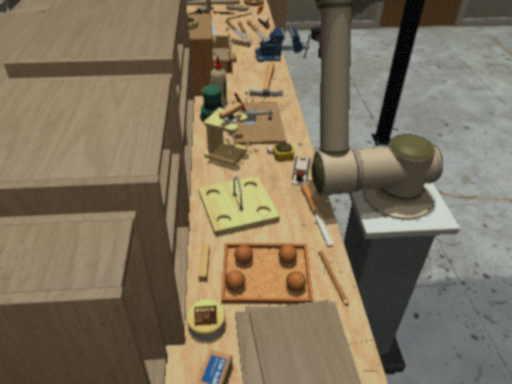

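The top view shows four balls at about (185,177), (212,185), (179,225) and (207,222). The carrier is at (281,187), the rest and scale at (376,180), the tin at (153,151) and the tape at (362,243). I'll zoom in on the carrier and rest in both views.

```bash
cat >h.py <<'E'
from bench import robot
import cv2,numpy as np
from scipy.spatial.transform import Rotation as R
np.set_printoptions(precision=4,suppress=True)
def ray(c,u,v):
    P=c["pose"]; d=P[:3,:3]@np.array([(u-c["cx"])/c["fx"],(v-c["cy"])/c["fy"],1]); return P[:3,3],d/np.linalg.norm(d)
def plane(c,u,v,z):
    o,d=ray(c,u,v); return o+d*(z-o[2])/d[2]
def proj(c,p):
    q=np.linalg.inv(c["pose"])@np.append(p,1); return np.array([c["fx"]*q[0]/q[2]+c["cx"],c["fy"]*q[1]/q[2]+c["cy"]])
def cross(c1,p1,c2,p2):
    A=np.zeros((3,3));b=np.zeros(3);L=[ray(c1,*p1),ray(c2,*p2)]
    for o,d in L: M=np.eye(3)-np.outer(d,d);A+=M;b+=M@o
    x=np.linalg.solve(A,b);return x,[np.linalg.norm((np.eye(3)-np.outer(d,d))@(x-o)) for o,d in L]
def tool(p):
    s=robot.get_state();return R.from_rotvec(s["orientation"]).inv().apply(np.array(p)-s["ee_pos"])*100
def snap(n,f,crop=None,k=1):
    c=robot.calibration(n);im=robot.capture(n)[:,:,::-1].copy()
    cv2.imwrite(f"pics/{f}_raw.png",im)
    o=im if crop is None else im[crop[1]:crop[3],crop[0]:crop[2]]
    cv2.imwrite(f"pics/{f}.png",cv2.resize(o,None,fx=k,fy=k,interpolation=cv2.INTER_CUBIC))
    return c,im
E
python3 - <<'E'
from h import *
t=cv2.imread("pics/top0.png");s=cv2.imread("pics/side0.png")
a=cv2.resize(t[135:255,240:410],None,fx=4.5,fy=4.5,interpolation=cv2.INTER_CUBIC)
b=cv2.resize(s[80:240,190:310],None,fx=3.7,fy=3.7,interpolation=cv2.INTER_CUBIC)
cv2.imwrite("pics/a.png",a);cv2.imwrite("pics/b.png",b)
c=robot.calibration("top")
hsv=cv2.cvtColor(t,cv2.COLOR_BGR2HSV)
print(hsv[177,185],hsv[180,300],hsv[200,195])
for n,(u,v) in dict(b1=(185,177),b2=(212,185),b3=(179,225),b4=(207,222)).items(): print(n,plane(c,u,v,.03))
E
```

```text
[ 13 180 177] [ 32  97 199] [ 18 142 192]
b1 [0.5571 0.3365 0.03  ]
b2 [0.5334 0.2467 0.03  ]
b3 [0.3989 0.3487 0.03  ]
b4 [0.4113 0.2581 0.03  ]
```

View pics/a.png

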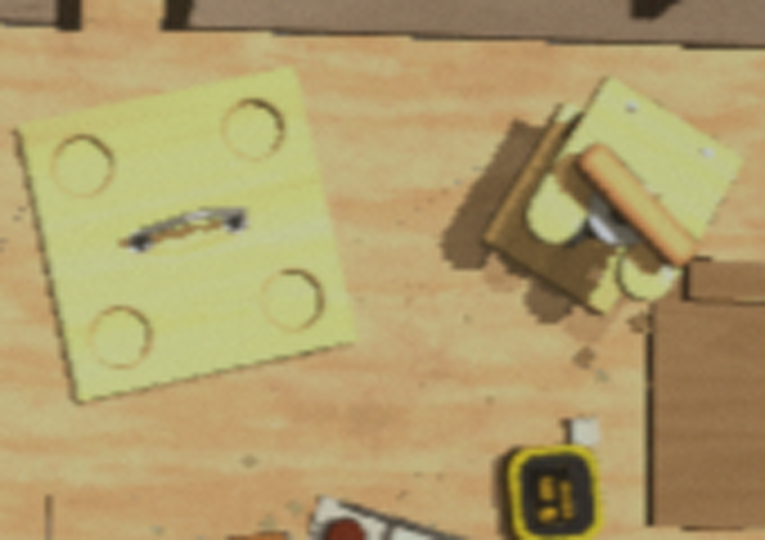

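View pics/b.png

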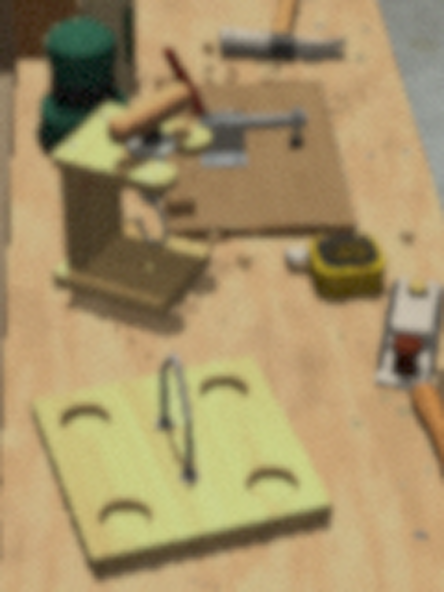

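The zooms show the carrier with its corners clear and turned by about 13°. Its bail runs roughly along world y. The rest's slot opens to the lower left in the top view, and the handle runs from (590,152) to (685,257) in crop a.

```bash
python3 - <<'E'
from h import *
t=robot.calibration("top");s=robot.calibration("side")
A=lambda p:((p[0]+.5)/4.5-.5+240,(p[1]+.5)/4.5-.5+135)
B=lambda p:((p[0]+.5)/3.7-.5+190,(p[1]+.5)/3.7-.5+80)
C=np.array([plane(t,*A(p),.024) for p in [(20,130),(295,68),(355,342),(80,402)]])
print("carrier",C.mean(0),np.linalg.norm(C[0]-C[1]),np.linalg.norm(C[1]-C[2]))
for i,j in((0,1),(3,2)):
  d=C[i]-C[j];print(np.degrees(np.arctan2(-d[0],d[1])))
for i,j in((1,2),(0,3)):
  d=C[i]-C[j];print(np.degrees(np.arctan2(d[1],d[0])))
print("bail",cross(t,A((190,214)),s,B((175,360))))
a,b=[plane(t,*A(p),.155) for p in((605,78),(742,158))];d=a-b
yaw=np.arctan2(-d[0],d[1]);print("rest edge",a,b,np.linalg.norm(d),np.degrees(yaw))
print("handle",cross(t,A((638,205)),s,B((150,111))))
h=[plane(t,*A(p),.19) for p in((590,152),(685,257))];print(h,np.mean(h,0)); d=h[0]-h[1];print(np.linalg.norm(d),np.degrees(np.arctan2(-d[0],d[1])))
for n,(u,v) in dict(tin=(153,151),tape=(362,243)).items(): print(n,plane(t,u,v,.04))
g=np.array([.48,-.22,.3]);print(tool(g))
E
```

```text
carrier [0.5354 0.0177 0.024 ] 0.20974841410678613 0.20838485497005002
14.707446813882926
13.960684051997877
13.337340987420907
14.178559414990312
bail (array([0.5376, 0.0226, 0.1287]), [np.float64(3.2511388667039126e-05), np.float64(3.2511388667032146e-05)])
rest edge [ 0.6367 -0.2569  0.155 ] [ 0.5845 -0.3509  0.155 ] 0.10743556965103385 -29.046863019187626
handle (array([ 0.5447, -0.2691,  0.1934]), [np.float64(0.00011483455140060708), np.float64(0.00011483455140072619)])
[array([ 0.5797, -0.238 ,  0.19  ]), array([ 0.5117, -0.3013,  0.19  ])] [ 0.5457 -0.2697  0.19  ]
0.0928980683909321 -47.053350031371565
tin [0.6386 0.4437 0.04  ]
tape [ 0.3576 -0.2485  0.04  ]
[ 39.6403 -20.1077  -6.2536]
```

```bash
python3 -m jog '[[[0,0,-4,0,0,0],[5.6,-1.7,-2,0,0,0],[5.6,-1.7,-2,0,0,0],[5.6,-1.7,-1,0,0,0],[5.6,-1.7,0,0,0,0],[5.6,-1.7,0,0,0,0],[5.6,-1.7,0,0,0,0],[5.6,-1.7,0,0,0,0]]]'; python3 -m jog '[[[5.2,-1.7,0,0,0,0],[0,0,0,0,0,-9],[0,0,0,0,0,-9],[0,0,0,0,0,-8],[0,0,0,0,0,0],[0,0,0,0,0,0]]]'; python3 - <<'E'
from h import *
print(robot.get_state()["ee_pos"],tool([.545,-.27,.19]))
c,im=snap("wrist","w1",None,1.5)
print(proj(c,[.545,-.27,.19]),c["pose"])
E
```

```text
time_s: 1.1
ee_pos: [0.5008, -0.2986, 0.3274]
orientation: [-3.108, -0.457, 0.001]
ft_force: [0.1, -0.7, 0.6]
gripper_width: 0.088
finger_force: 0.0
time_s: 1.85
ee_pos: [0.5443, -0.2688, 0.3275]
orientation: [-2.927, -1.14, 0.0]
ft_force: [0.2, 0.1, -0.0]
gripper_width: 0.0883
finger_force: 0.0
[ 0.5443 -0.2688  0.3275] [-0.0297  0.1454 13.746 ]
[260.2161 177.6296] [[ 0.6769 -0.705  -0.2117  0.5977]
 [-0.7361 -0.6486 -0.1936 -0.2201]
 [-0.0008  0.2869 -0.958   0.4745]
 [ 0.      0.      0.      1.    ]]
```

View pics/w1.png

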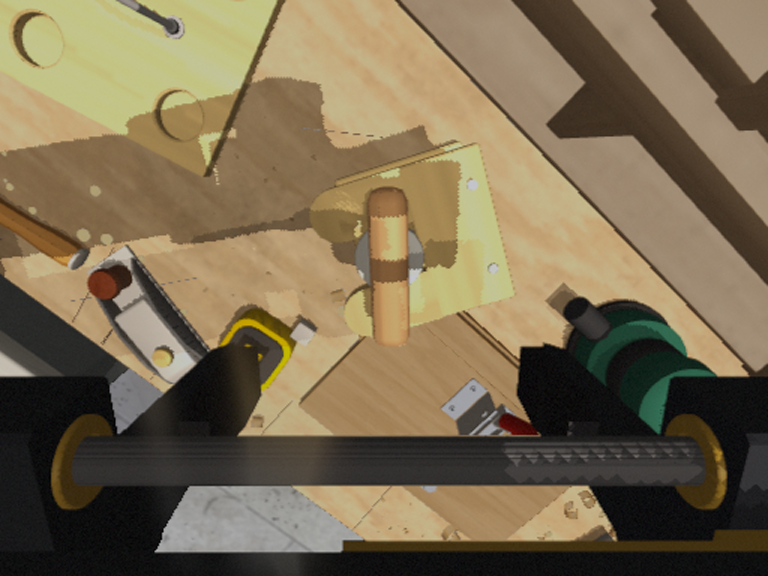

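The handle centre is at (389,266) in this view. That matches the projection of my estimate, and the handle is aligned with the fingers.

```bash
python3 -m jog '[[[0,0.1,5,0,0,0],[0,0,5,0,0,0],[0,0,3.7,0,0,0],[0,0,0,0,0,0]]]'; python3 -m jog '[[[0,0,0,0,0,0],[0,0,0,0,0,0],[0,0,0,0,0,0],[0,0,0,0,0,0],[0,0,0,0,0,0],[0,0,0,0,0,0]]]' 15 45;  python3 -m jog '[[[0,0,-0.8,0,0,0],[0,0,-0.7,0,0,0],[0,0,0,0,0,0],[0,0,0,0,0,0]]]'
```

```text
time_s: 2.4
ee_pos: [0.5441, -0.269, 0.1885]
orientation: [-2.922, -1.141, 0.004]
ft_force: [0.3, 0.3, 1.3]
gripper_width: 0.0882
finger_force: 0.0
time_s: 3.15
ee_pos: [0.545, -0.2695, 0.1907]
orientation: [-2.926, -1.144, 0.0]
ft_force: [0.6, -0.6, -0.3]
gripper_width: 0.0303
finger_force: 0.0
time_s: 3.65
ee_pos: [0.5449, -0.2694, 0.2055]
orientation: [-2.925, -1.144, 0.0]
ft_force: [-0.0, 0.2, -2.7]
gripper_width: 0.0231
finger_force: 44.9
```

```bash
python3 - <<'E'
from h import *
c,im=snap("side","s1",(200,70,300,150),8)
for dz in (0,-.035,-.145): print(dz,(proj(c,robot.get_state()["ee_pos"]+np.array([0,0,dz]))-[200,70])*8)
E
```

```text
0 [240.0402 292.259 ]
-0.035 [241.932  363.1603]
-0.145 [247.5298 572.9602]
```

View pics/s1.png

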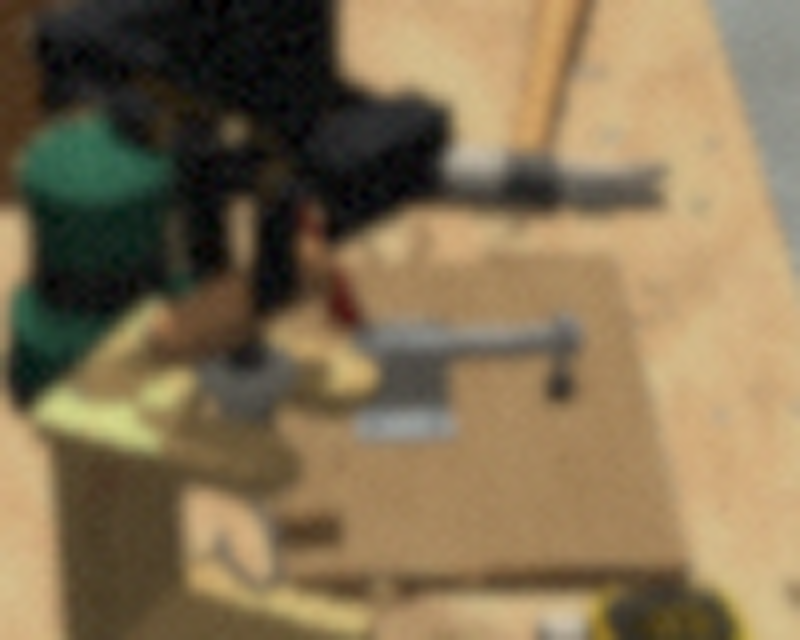

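The hook bend shows at (262,580), close to the predicted (247,573), with its point towards +x. I'll slide the scale out along the slot, lift it and turn it.

```bash
python3 -m jog '[[[-0.8,-2.4,0,0,0,0],[-0.8,-2.4,0,0,0,0],[-0.8,-2.4,0,0,0,0],[-0.8,-2.4,0,0,0,0],[0,0,-2.5,0,0,0],[0,0,-2.5,0,0,0],[0,0,-2.5,0,0,0]]]'; python3 -m jog '[[[0,0,0,0,0,-10],[0,0,0,0,0,-10.5],[0,0,0,0,0,-10.5],[0,0,0,0,0,-10.5],[0,0,0,0,0,-10],[0,0,0,0,0,-10],[0,0,0,0,0,0],[0,0,0,0,0,0]]]'; python3 - <<'E'
from h import *
print(R.from_rotvec(robot.get_state()["orientation"]).as_matrix(), tool([.459,.001,.236]))
E
```

```text
time_s: 4.58
ee_pos: [0.4562, -0.2205, 0.2813]
orientation: [-2.926, -1.144, 0.0]
ft_force: [-0.7, -0.1, -2.7]
gripper_width: 0.0231
finger_force: 44.9
time_s: 5.58
ee_pos: [0.4563, -0.2206, 0.2806]
orientation: [-1.933, -2.476, -0.0]
ft_force: [-0.2, -0.2, -3.5]
gripper_width: 0.0233
finger_force: 44.9
[[-0.2424  0.9702 -0.0002]
 [ 0.9702  0.2424  0.0001]
 [ 0.0002 -0.0001 -1.    ]] [21.4373  5.6324  4.4592]
```

```bash
python3 -m jog '[[[4.3,0.5,0,0,0,0],[4.3,0.5,0,0,0,0],[4.3,0.5,0,0,0,0],[4.3,1,0,0,0,0],[4.2,1,0,0,0,0],[0,1,2,0,0,0],[0,1,2.5,0,0,0],[0,0,0,0,0,0]]]';python3 - <<'E'
from h import *
p=robot.get_state()["ee_pos"]; print(p)
c,im=snap("side","s2",(190,120,290,220),6)
for q in (p,p-[0,0,.145],[.537,.02,.124],[.537,.02,.024]): print((proj(c,q)-[190,120])*6)
E
```

```text
time_s: 6.58
ee_pos: [0.4567, 0.0006, 0.2345]
orientation: [-1.929, -2.475, 0.002]
ft_force: [0.2, 0.6, -2.1]
gripper_width: 0.0235
finger_force: 44.9
[0.4567 0.0006 0.2345]
[440.7538 138.6464]
[433.6835 366.9407]
[282.5906 345.5621]
[285.0408 490.9409]
```

View pics/s2.png

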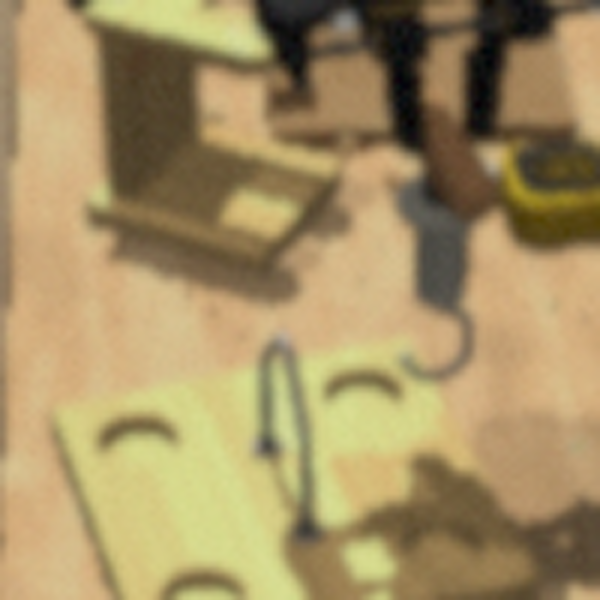

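The bail apex is at (280,345), where it was predicted. The hook bottom is at (435,375), about 36 mm below the rod and so within tolerance. I'll go in.

```bash
python3 -m jog '[[[0,2.5,0,0,0,0],[0,2.5,0,0,0,0],[0,1.5,0,0,0,0],[0,1,0,0,0,0],[0,0.5,0,0,0,0],[0,0,0,0,0,0]]]'; python3 -m jog '[[[0,0,-1,0,0,0],[0,0,-1,0,0,0],[0,0,-0.8,0,0,0],[0,0,-0.8,0,0,0],[0,0,-0.4,0,0,0],[0,0,0,0,0,0]]]'; python3 - <<'E'
from h import *
snap("side","s3",(190,120,290,220),6)
E
```

```text
time_s: 7.38
ee_pos: [0.5346, 0.0198, 0.2359]
orientation: [1.93, 2.479, 0.0]
ft_force: [0.3, 0.2, -2.6]
gripper_width: 0.0232
finger_force: 44.9
time_s: 8.12
ee_pos: [0.5346, 0.02, 0.2756]
orientation: [-1.929, -2.479, 0.0]
ft_force: [0.1, 0.1, -5.9]
gripper_width: 0.0233
finger_force: 44.9
```

View pics/s3.png

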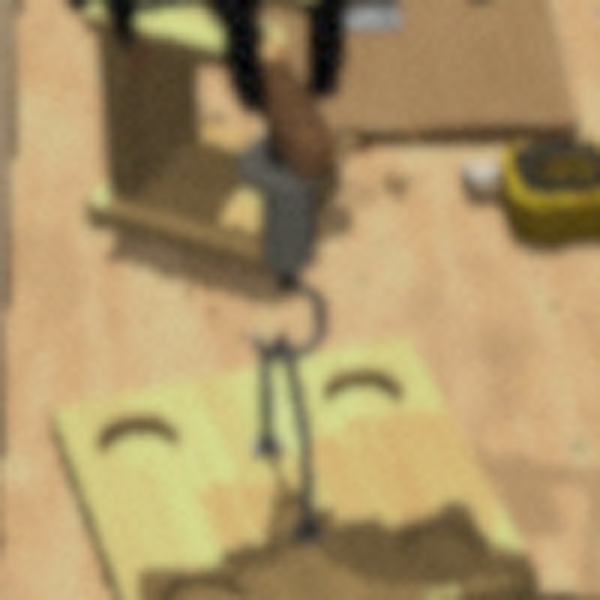

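The bail rod sits in the hook at about (280,340) and the load is starting to show. I'll lift slowly and hold.

```bash
python3 -m jog '[[[0,0,-0.4,0,0,0],[0,0,-0.6,0,0,0],[0,0,-0.8,0,0,0],[0,0,-0.8,0,0,0],[0,0,-0.8,0,0,0],[0,0,-0.6,0,0,0],[0,0,-0.4,0,0,0],[0,0,-0.1,0,0,0]]]'; for i in 1 2 3; do python3 -m jog '[[[0,0,0,0,0,0],[0,0,0,0,0,0],[0,0,0,0,0,0],[0,0,0,0,0,0],[0,0,0,0,0,0],[0,0,0,0,0,0],[0,0,0,0,0,0],[0,0,0,0,0,0]]]'; done; python3 - <<'E'
from h import *
snap("side","s4",(180,90,300,230),4)
E
```

```text
time_s: 9.18
ee_pos: [0.5347, 0.0199, 0.3208]
orientation: [1.929, 2.479, 0.0]
ft_force: [0.1, 0.3, -5.7]
gripper_width: 0.0228
finger_force: 44.9
time_s: 10.18
ee_pos: [0.5347, 0.0199, 0.3207]
orientation: [1.929, 2.479, 0.0]
ft_force: [0.2, 1.0, -5.6]
gripper_width: 0.0231
finger_force: 44.9
time_s: 11.18
ee_pos: [0.5347, 0.0199, 0.3207]
orientation: [1.929, 2.479, 0.0]
ft_force: [0.2, 0.3, -6.2]
gripper_width: 0.0229
finger_force: 44.9
time_s: 12.18
ee_pos: [0.5347, 0.0199, 0.3207]
orientation: [1.929, 2.479, -0.0]
ft_force: [0.8, -0.2, -5.7]
gripper_width: 0.0232
finger_force: 44.9
```

View pics/s4.png

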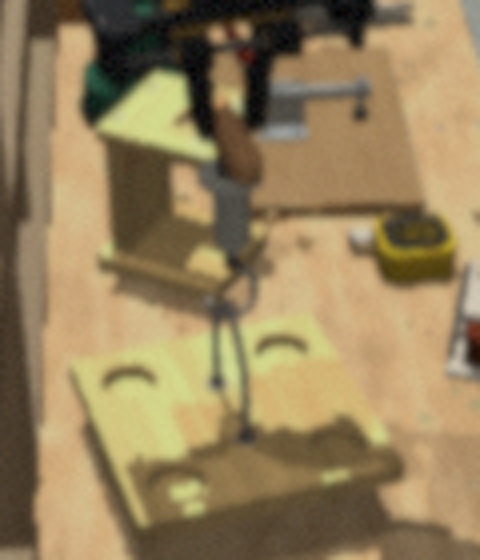

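The carrier hangs about 4 cm clear and level, with a tare near 3.1–3.3 N. I'll set it down, unhook, and take the scale back to the rest.

```bash
python3 -m jog '[[[0,0,0.8,0,0,0],[0,0,1,0,0,0],[0,0,1,0,0,0],[0,0,0.7,0,0,0],[0,0,0.5,0,0,0],[0,0,0.5,0,0,0],[0,0,0.5,0,0,0],[0,0,0.5,0,0,0]]]'; python3 -m jog '[[[0,0,0.8,0,0,0],[0,0,1,0,0,0],[0,0,1,0,0,0],[0,0,0.3,0,0,0],[0,0,0,0,0,0]]]';  python3 -m jog '[[[0,-0.5,0,0,0,0],[0,-1.5,0,0,0,0],[0,-2,0,0,0,0],[0,-2,0,0,0,0],[0,-2,0,0,0,0],[0,0,0,0,0,0]]]'; python3 - <<'E'
from h import *
c,im=snap("side","s5",(180,120,300,240),5)
E
```

```text
time_s: 13.22
ee_pos: [0.5349, 0.0199, 0.2658]
orientation: [1.929, 2.479, 0.001]
ft_force: [0.2, -0.1, -2.0]
gripper_width: 0.0232
finger_force: 44.9
time_s: 13.85
ee_pos: [0.5347, 0.0199, 0.2345]
orientation: [-1.929, -2.479, 0.0]
ft_force: [-0.0, -0.1, -3.4]
gripper_width: 0.0236
finger_force: 44.9
time_s: 14.6
ee_pos: [0.4564, 0.0002, 0.2352]
orientation: [1.93, 2.478, 0.001]
ft_force: [0.1, 0.0, -1.9]
gripper_width: 0.0232
finger_force: 44.9
```

View pics/s5.png

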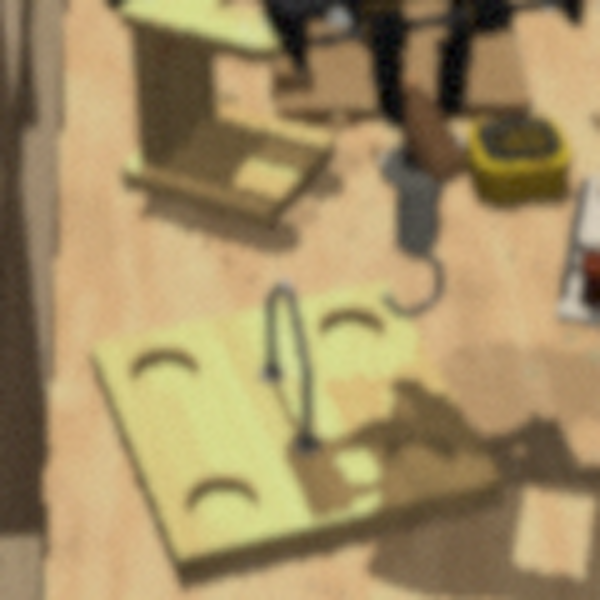

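The carrier is down and the hook is clear at (415,300). I'll retrace the path to the rest.

```bash
python3 -m jog '[[[0,-1,-2.5,0,0,0],[0,-1,-2.1,0,0,0],[-4.2,-1,0,0,0,0],[-4.3,-1,0,0,0,0],[-4.3,-0.5,0,0,0,0],[-4.3,-0.5,0,0,0,0],[-4.3,-0.5,0,0,0,0],[0,0,0,0,0,0]]]'; python3 -m jog '[[[0,0,0,0,0,10],[0,0,0,0,0,10.5],[0,0,0,0,0,10.5],[0,0,0,0,0,10.5],[0,0,0,0,0,10],[0,0,0,0,0,10],[0,0,0,0,0,0],[0,0,0,0,0,0]]]'; python3 - <<'E'
from h import *
print(tool([.4562,-.2205,.2055]))
E
```

```text
time_s: 15.65
ee_pos: [0.4571, -0.2231, 0.28]
orientation: [-1.933, -2.476, 0.0]
ft_force: [-1.0, 0.5, -2.6]
gripper_width: 0.023
finger_force: 44.9
time_s: 16.65
ee_pos: [0.4566, -0.2202, 0.2807]
orientation: [-2.924, -1.15, -0.0]
ft_force: [0.5, 0.5, -2.5]
gripper_width: 0.0232
finger_force: 44.9
[-0.0475 -0.0051  7.52  ]
```

```bash
python3 -m jog '[[[0,0,2.5,0,0,0],[0,0,2.5,0,0,0],[0,0,2.4,0,0,0],[0.8,2.4,0,0,0,0],[0.8,2.4,0,0,0,0],[0.8,2.4,0,0,0,0],[0.7,2.3,0,0,0,0],[0,0,0,0,0,0]]]'; python3 -m jog '[[[0,0,0.6,0,0,0],[0,0,0.5,0,0,0],[0,0,0.2,0,0,0],[0,0,0,0,0,0]]]'
```

```text
time_s: 17.65
ee_pos: [0.5443, -0.2697, 0.206]
orientation: [-2.924, -1.147, 0.0]
ft_force: [-0.4, -0.2, -2.5]
gripper_width: 0.0229
finger_force: 44.9
time_s: 18.15
ee_pos: [0.5432, -0.269, 0.1945]
orientation: [2.925, 1.145, 0.0]
ft_force: [-2.1, 2.7, 4.9]
gripper_width: 0.0233
finger_force: 44.9
```

```bash
python3 -m jog '[[[0,0,0,0,0,0],[0,0,0,0,0,0],[0,0,0,0,0,0],[0,0,0,0,0,0],[0,0,0,0,0,0],[0,0,0,0,0,0],[0,0,0,0,0,0],[0,0,0,0,0,0]]]' 100; python3 -m jog '[[[0,0,-5,0,0,0],[0,0,-5,0,0,0],[0,0,-3.7,0,0,0],[0,0,0,0,0,0],[0,0,0,0,0,0]]]';python3 - <<'E'
from h import *
c,im=snap("wrist","w2",(160,80,370,260),3.5)
print((proj(c,[.545,-.27,.19])-[160,80])*3.5)
E
```

```text
time_s: 19.15
ee_pos: [0.5436, -0.2694, 0.1936]
orientation: [-2.926, -1.144, 0.0]
ft_force: [-0.4, -0.4, 0.5]
gripper_width: 0.0882
finger_force: 0.0
time_s: 19.77
ee_pos: [0.5434, -0.2693, 0.3294]
orientation: [-2.924, -1.144, 0.002]
ft_force: [-0.7, -0.3, 0.1]
gripper_width: 0.0881
finger_force: 0.0
[352.4243 336.0895]
```

View pics/w2.png

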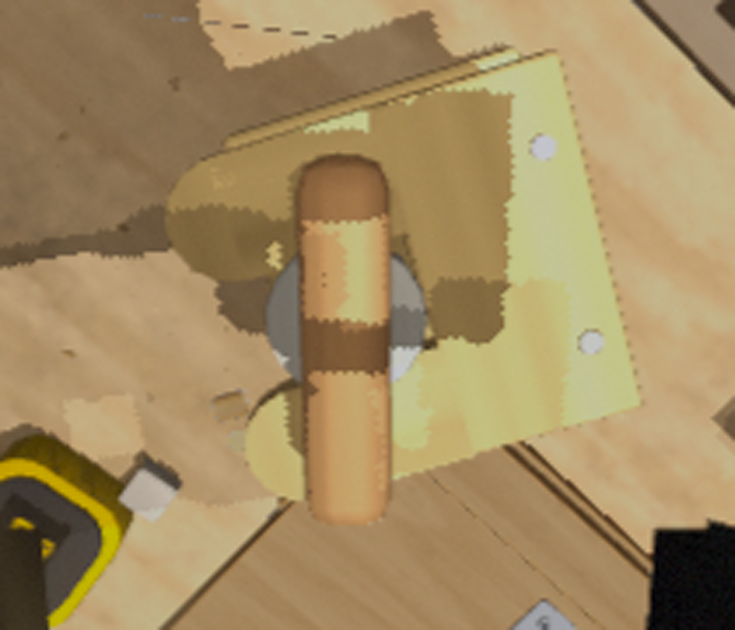

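The scale hangs upright in its rest, with the handle centre at (345,335) against (352,336) before, so 2–3 mm off. Next I'll measure the balls and re-measure the carrier.

```bash
cat >balls.py <<'E'
from h import *
def balls(n="top"):
    c,im=snap(n,"bt");h=cv2.cvtColor(im,cv2.COLOR_BGR2HSV)
    m=cv2.inRange(h,(4,150,30),(15,255,215)); m=cv2.morphologyEx(m,cv2.MORPH_OPEN,np.ones((3,3)))
    out=[]
    for k in cv2.findContours(m,cv2.RETR_EXTERNAL,cv2.CHAIN_APPROX_NONE)[0]:
        (u,v),r=cv2.minEnclosingCircle(k)
        if cv2.contourArea(k)>60 and 5<r<15: out.append((round(u,1),round(v,1),round(r,1),plane(c,u,v,.030)))
    return c,im,out
def carrier(c,im):
    h=cv2.cvtColor(im,cv2.COLOR_BGR2HSV);m=cv2.inRange(h,(25,50,60),(40,255,255))
    k=max([k for k in cv2.findContours(m,cv2.RETR_EXTERNAL,cv2.CHAIN_APPROX_NONE)[0]],key=cv2.contourArea)
    q=np.array([plane(c,*p,.024)[:2] for p in cv2.boxPoints(cv2.minAreaRect(k))]);d=q[1]-q[0]
    a=np.degrees(np.arctan2(d[1],d[0]))%90
    return q.mean(0),np.linalg.norm(d),np.linalg.norm(q[2]-q[1]),a
E
python3 - <<'E'
from balls import *
c,im,o=balls()
for x in o:print(x)
print(carrier(c,im))
im0=cv2.imread("pics/top0.png");print(carrier(c,im0))
s=cv2.resize(im[140:260,70:330],None,fx=3,fy=3);cv2.imwrite("pics/t2.png",s)
E
```

```text
(207.6, 223.4, 9.9, array([0.4069, 0.2559, 0.03  ]))
(174.1, 226.1, 14.2, array([0.395 , 0.3644, 0.03  ]))
(226.5, 192.0, 13.2, array([0.5117, 0.1982, 0.03  ]))
(212.2, 184.8, 9.9, array([0.534, 0.246, 0.03 ]))
(array([0.5375, 0.0187]), np.float64(0.21468687514408882), np.float64(0.21394655847250196), np.float64(15.72684769184653))
(array([0.5398, 0.014 ]), np.float64(0.22276650401631212), np.float64(0.2148229451225013), np.float64(14.541176655652805))
```

View pics/t2.png

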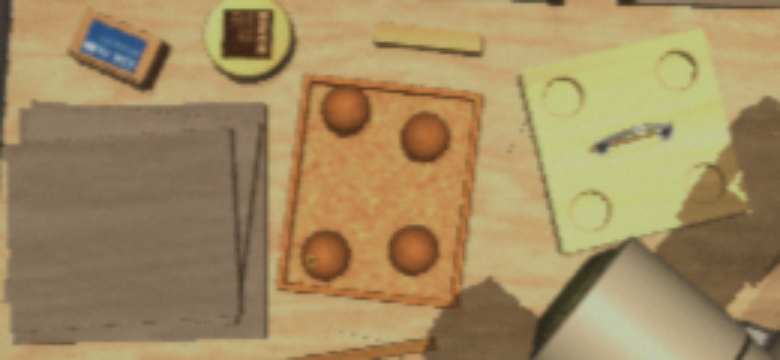

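The top view shows all four balls, at crop positions (345,110), (425,136), (325,255) and (414,250). The cups are at (562,97), (678,70), (590,210) and (705,183). I'll turn the tool so the fingers close along carrier y, with the camera on the near side, then look from over the tray.

```bash
python3 -m jog '[[[0,0,0,0,0,-10],[0,0,0,0,0,-10],[0,0,0,0,0,-10],[0,0,0,0,0,-10],[0,0,0,0,0,-10],[0,0,0,0,0,-10],[0,0,0,0,0,-10],[0,0,0,0,0,-10]]]'|head -3;python3 -m jog '[[[0,0,0,0,0,-10],[0,0,0,0,0,-10],[0,0,0,0,0,-10],[0,0,0,0,0,-10],[0,0,0,0,0,-10],[0,0,0,0,0,-10],[0,0,0,0,0,-10],[0,0,0,0,0,-1.5]]]' 75; python3 - <<'E'
from h import *
c=robot.calibration("top")
q=np.array([plane(c,u/3-.33+70,v/3-.33+140,.024) for u,v in [(562,97),(678,70),(590,210),(705,183)]])
print(q,q.mean(0))
for i,j in((0,1),(2,3)):
  d=q[i]-q[j];print(np.linalg.norm(d),np.degrees(np.arctan2(-d[0],d[1])))
for i,j in((0,2),(1,3)):
  d=q[i]-q[j];print(np.linalg.norm(d),np.degrees(np.arctan2(d[1],d[0])))
s=robot.get_state();print(s["q"],R.from_rotvec(s["orientation"]).as_matrix(),tool([.46,.30,.30]))
E
```

```text
time_s: 20.88
ee_pos: [0.5434, -0.2694, 0.3294]
orientation: [-1.497, -2.76, -0.001]
time_s: 21.88
ee_pos: [0.5435, -0.2694, 0.3296]
orientation: [0.388, -3.116, -0.002]
ft_force: [-0.6, 0.2, -0.2]
gripper_width: 0.0665
finger_force: 0.0
[[ 0.5822  0.0999  0.024 ]
 [ 0.6166 -0.0282  0.024 ]
 [ 0.4578  0.0653  0.024 ]
 [ 0.4914 -0.0607  0.024 ]] [0.537  0.0191 0.024 ]
0.13260453374616019 15.044523025624638
0.13046527552177575 14.931652304861945
0.12907438999835932 15.514767640430117
0.129331565575373 14.565986823092375
[-0.6551  0.4457  0.9325  0.      1.7653 -2.4738] [[-0.9694 -0.2454 -0.0015]
 [-0.2454  0.9694  0.0012]
 [ 0.0012  0.0015 -1.    ]] [-5.883  57.2381  3.0422]
```

```bash
python3 -m jog '[[[-0.6,5.7,0,0,0,0],[-0.6,5.7,0,0,0,0],[-0.6,5.7,0,0,0,0],[-0.6,5.7,0,0,0,0],[-0.6,5.7,0,0,0,0],[-0.6,5.7,0.5,0,0,0],[-0.6,5.7,0.5,0,0,0],[-0.6,5.7,0.5,0,0,0]]]'|head -2;python3 -m jog '[[[-0.5,5.7,0.5,0,0,0],[-0.5,5.7,0.5,0,0,0],[0,0,0.5,0,0,0],[0,0,0,0,0,0],[0,0,0,0,0,0]]]'|head -2; cat >>balls.py <<'E'
def wb(f,draw=False):
    c,im=snap("wrist",f)
    g=cv2.medianBlur(cv2.cvtColor(im,cv2.COLOR_BGR2HSV)[:,:,1],5)
    H=cv2.HoughCircles(g,cv2.HOUGH_GRADIENT_ALT,1.5,25,param1=150,param2=.6,minRadius=12,maxRadius=40)
    out=[]
    for u,v,r in (H[0] if H is not None else []):
        p=plane(c,u,v,.030)
        if .33<p[0]<.62 and .17<p[1]<.42: out.append((u,v,r,p)); cv2.circle(im,(int(u),int(v)),int(r),(255,0,0),1)
    cv2.imwrite(f"pics/{f}.png",im);return c,im,out
E
python3 - <<'E'
from balls import *
c,im,o=wb("w3")
for x in o:print(np.round(x[:3],1),x[3],tool(x[3]))
E
```

```text
time_s: 22.88
ee_pos: [0.4774, 0.1861, 0.3151]
time_s: 23.5
ee_pos: [0.4603, 0.2962, 0.3008]
[213.  196.5  21.6] [0.5318 0.2474 0.03  ] [-5.737  -6.4723 27.0937]
[270.  226.5  21. ] [0.556  0.3358 0.03  ] [-10.2385   1.5136  27.0947]
[238.5 106.5  21.6] [0.4051 0.2544 0.03  ] [ 6.3778 -2.7067 27.089 ]
[327.  189.   20.4] [0.4827 0.398  0.03  ] [-4.6369  9.3335 27.0921]
[310.5 117.   21. ] [0.3952 0.3479 0.03  ] [ 5.0694  6.5947 27.0888]
```

View pics/w3.png

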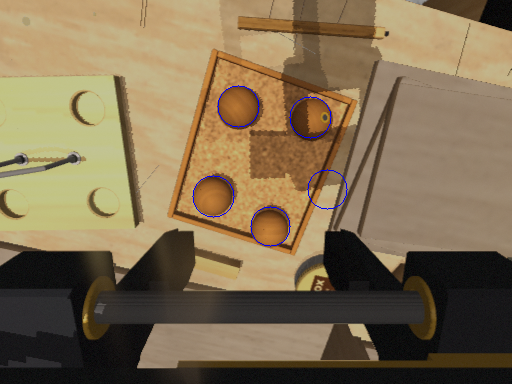

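The Hough circles find the balls at (213,196), (270,226), (238,106) and (310,117). The circle at (327,189) is a false hit. I'll pick the ball at (.532,.247) first.

```bash
python3 -m jog '[[[-2.9,-3.3,4,0,0,0],[-2.8,-3.2,4,0,0,0],[0,0,5,0,0,0],[0,0,5,0,0,0],[0,0,4,0,0,0],[0,0,2.5,0,0,0],[0,0,1.5,0,0,0],[0,0,0,0,0,0]]]' 75 15;python3 -m jog '[[[0,0,0,0,0,0],[0,0,0,0,0,0],[0,0,0,0,0,0],[0,0,-2,0,0,0],[0,0,-4,0,0,0],[0,0,-4,0,0,0],[0,0,-5,0,0,0],[0,0,0,0,0,0]]]' 40 15; python3 - <<'E'
from h import *
for x,y in((.583,.0986),(.6166,-.027),(.4574,.065),(.491,-.0606)):print(tool([x,y,.05]))
E
```

```text
time_s: 24.55
ee_pos: [0.5311, 0.2478, 0.0404]
orientation: [0.387, -3.117, 0.0]
ft_force: [0.2, 0.3, 0.3]
gripper_width: 0.066
finger_force: 0.0
time_s: 25.55
ee_pos: [0.5322, 0.2488, 0.1945]
orientation: [-0.388, 3.11, 0.002]
ft_force: [0.4, 0.4, -0.7]
gripper_width: 0.0453
finger_force: 12.9
[ -1.1245 -15.8092  14.458 ]
[ -1.2941 -28.8097  14.4586]
[ 11.8757 -15.9787  14.3594]
[ 11.7061 -28.9793  14.36  ]
```

The width reads 45 mm, so the ball is held off its equator. I'll check where it sits, numerically.

```bash
python3 - <<'E'
from balls import *
p=robot.get_state()["ee_pos"];print(p,robot.get_state()["gripper_width"])
c,im=snap("side","s6")
g=cv2.medianBlur(cv2.cvtColor(im,cv2.COLOR_BGR2HSV)[:,:,1],3)
h=cv2.cvtColor(im,cv2.COLOR_BGR2HSV);m=cv2.inRange(h,(4,140,20),(16,255,215))
for dz in(0,-.01,-.02,-.03,-.04):print(dz,proj(c,p+[0,0,dz]))
u,v=proj(c,p-[0,0,.02]).astype(int);s=m[v-25:v+25,u-25:u+25]//255
for r in s[::2]:print("".join(".#"[x] for x in r))
E
```

```text
[0.5322 0.2488 0.1945] 0.045282391572632766
0 [243.3527 211.8231]
-0.01 [243.3679 214.6352]
-0.02 [243.3828 217.4155]
-0.03 [243.3976 220.1646]
-0.04 [243.4122 222.8829]
..................................................
..................................................
..................................................
..................................................
..................................................
..................................................
..................................................
..................................................
....................##............................
..................####............................
.................######...........................
.................######...........................
.................######...........................
.................#######..........................
..................########.#####..................
.....................##########...................
........................######....................
..................................................
..................................................
..................................................
..................................................
..................................................
..................................................
..................................................
..................................................
```

```bash
python3 - <<'E'
from balls import *
im=cv2.imread("pics/s6_raw.png").astype(int)
for v in range(196,244,2): print(v," ".join("%3d/%3d"%(im[v,u,2],im[v,u,0]) for u in range(228,262,3)))
E
```

```text
196 218/138 200/127 104/ 77  28/ 27  20/ 25  21/ 23  16/ 17   9/ 10  23/ 24  31/ 22  23/ 24  21/ 23
198 215/141 215/130 124/ 79  27/ 27  13/ 16  21/ 25  28/ 27  22/ 26  21/ 25  22/ 23  22/ 24  23/ 28
200 216/145 217/132 125/ 76  24/ 26  22/ 28  27/ 28  23/ 28  18/ 23  24/ 29  27/ 28  34/ 39  26/ 26
202 218/145 216/136 147/ 90  20/ 15  25/ 27  32/ 31  25/ 28  25/ 28  28/ 26  27/ 30  24/ 23  33/ 31
204 216/141 215/142 184/116  32/ 22  24/ 22  29/ 30  30/ 30  34/ 33  29/ 29  19/ 24  19/ 23  22/ 25
206 215/140 217/145 207/130  59/ 31  32/ 22  24/ 26  27/ 27  23/ 23  20/ 22  11/ 20  13/  7  11/ 13
208 217/139 214/143 198/124  81/ 43  33/ 21  13/ 17  22/ 20   6/  8   8/ 10  10/ 17  19/ 19  25/ 26
210 215/141 213/139 151/ 93  77/ 28  44/ 25  14/ 13  22/ 25  13/ 11   3/  9  14/ 15   7/ 12  19/ 15
212 218/142 214/139 115/ 61  88/ 31  44/ 19  24/ 22  24/ 21   8/ 14  22/ 24  21/ 21  35/ 25  53/ 34
214 212/138 211/134  92/ 39  90/ 31  42/ 13  16/ 19  15/ 17  11/ 15  38/ 30  98/ 68 136/ 93 168/105
216 159/ 91 205/126  90/ 43  90/ 34  54/ 23   7/ 12  16/ 16  20/ 21  80/ 47 200/132 207/139 215/141

[... 599 characters left out ...]

230 101/ 52  97/ 54  93/ 52 101/ 59 102/ 63 126/ 76 145/ 89 197/128 202/124 214/128 214/127 216/131
232  99/ 61 101/ 61 124/ 77 161/104 175/112 200/121 207/127 215/134 217/132 216/128 217/132 216/136
234 133/ 85 169/109 199/128 210/136 213/135 216/133 217/127 218/136 216/130 216/129 214/136 217/142
236 205/132 213/139 215/137 217/142 214/135 209/128 214/129 213/129 214/129 207/125 208/133 213/142
238 215/137 215/139 216/139 216/140 213/135 207/130 202/122 198/118 201/121 200/122 199/125 212/141
240 216/137 216/139 215/137 212/136 204/129 194/119 185/111 186/109 185/110 202/126 197/122 204/130
242 210/117 214/122 208/118 194/109 182/100 178/ 98 175/ 91 182/101 176/ 94 188/108 183/102 191/109
```

```bash
python3 -m jog '[[[-0.1,-2,0,0,0,0],[-0.2,-4,0,0,0,0],[-0.2,-4.3,0,0,0,0],[-0.2,-4.3,0,0,0,0],[-0.2,-4.3,0,0,0,0],[-0.2,-4.3,0,0,0,0],[-0.2,-3.6,0,0,0,0],[0,-2,0,0,0,0]]]';python3 -m jog '[[[0,0,2,0,0,0],[0,0,3.5,0,0,0],[0,0,3.5,0,0,0],[0,0,2.5,0,0,0],[0,0,1.5,0,0,0],[0,0,0.7,0,0,0],[0,0,0,0,0,0]]]'; python3 - <<'E'
from h import *
print(tool([.6166,-.027,.05]))
E
```

```text
time_s: 26.6
ee_pos: [0.6141, -0.0302, 0.1891]
orientation: [0.385, -3.115, -0.001]
ft_force: [-0.2, 0.7, -1.6]
gripper_width: 0.0448
finger_force: 12.9
time_s: 27.48
ee_pos: [0.6146, -0.0277, 0.0539]
orientation: [-0.389, 3.117, -0.0]
ft_force: [-0.4, 0.0, -0.4]
gripper_width: 0.0447
finger_force: 12.9
[-0.2146  0.0181  0.3941]
```

```bash
python3 -m jog '[[[-0.2,0,0,0,0,0],[0,0,0.2,0,0,0],[0,0,0,0,0,0],[0,0,0,0,0,0],[0,0,0,0,0,0]]]' 75;python3 -m jog '[[[0,0,-3,0,0,0],[0,0,-4,0,0,0],[0,0,-5,0,0,0],[0,0,-4,0,0,0],[0,0,0,0,0,0],[0,0,0,0,0,0]]]' 75; cat >>balls.py <<'E'
def circ(f,lo,hi,z,n="wrist",rr=(12,60)):
    c,im=snap(n,f); g=cv2.medianBlur(cv2.cvtColor(im,cv2.COLOR_BGR2HSV)[:,:,1],5)
    H=cv2.HoughCircles(g,cv2.HOUGH_GRADIENT_ALT,1.5,20,param1=150,param2=.5,minRadius=rr[0],maxRadius=rr[1])
    for u,v,r in (H[0] if H is not None else []):
        p=plane(c,u,v,z)
        if lo[0]<p[0]<hi[0] and lo[1]<p[1]<hi[1]: print(np.round([u,v,r],1),p,im[int(v),int(u)])
E
python3 - <<'E'
from balls import *
c,im,o=balls()
for x in o:print(x)
circ("w4",(.4,-.15),(.7,.2),.04)
E
```

```text
time_s: 28.1
ee_pos: [0.6163, -0.0272, 0.0517]
orientation: [-0.389, 3.117, -0.0]
ft_force: [-0.2, -0.1, -0.5]
gripper_width: 0.0662
finger_force: 0.0
time_s: 28.85
ee_pos: [0.6159, -0.0271, 0.2107]
orientation: [0.389, -3.116, -0.001]
ft_force: [-0.6, -0.3, 0.1]
gripper_width: 0.0662
finger_force: 0.0
(175.5, 224.5, 13.2, array([0.4002, 0.3601, 0.03  ]))
(208.0, 221.5, 10.3, array([0.4129, 0.255 , 0.03  ]))
(149.0, 152.8, 6.5, array([0.634 , 0.4589, 0.03  ]))
[258.  171.   28.7] [ 0.6139 -0.0291  0.04  ] [23 52 86]
[255.   37.5  22.6] [ 0.4927 -0.0626  0.04  ] [110 172 188]
[210.  184.5  20.1] [ 0.6402 -0.0742  0.04  ] [114 159 186]
[394.5 123.   18. ] [0.5335 0.0899 0.04  ] [126 188 187]
```

Ball 1 is in its cup, within 3 mm. Next is the ball at (.556,.336).

```bash
python3 -m jog '[[[-0.4,4,0,0,0,0],[-0.4,5,0,0,0,0],[-0.4,5,0,0,0,0],[-0.4,5,0,0,0,0],[-0.4,5,0,0,0,0],[-0.4,5,0,0,0,0],[-0.4,4.7,0,0,0,0],[-0.3,3,0,0,0,0]]]'|head -2;python3 -m jog '[[[0,0,0,0,0,0],[0,0,0,0,0,0]]]'|head -2; python3 - <<'E'
from balls import *
print(tool([.556,.336,.037]))
circ("w5",(.35,.19),(.62,.42),.03)
E
```

```text
time_s: 29.95
ee_pos: [0.5552, 0.3382, 0.2102]
time_s: 30.2
ee_pos: [0.5563, 0.3354, 0.2109]
[-0.0103  0.0702 17.3876]
[315.   18.   27.7] [0.4018 0.3495 0.03  ] [ 32  73 119]
[258.  172.5  24.9] [0.5585 0.3341 0.03  ] [ 36  76 124]
[333.  118.5  16.7] [0.4851 0.3943 0.03  ] [115 158 188]
```

```bash
python3 -m jog '[[[0,0,4,0,0,0],[0,0,4.5,0,0,0],[0,0,4,0,0,0],[0,0,3,0,0,0],[0,0,1.6,0,0,0],[0,0,0,0,0,0]]]' 75 15;python3 -m jog '[[[0,0,0,0,0,0],[0,0,0,0,0,0],[0,0,0,0,0,0],[0,0,-2,0,0,0],[0,0,-4,0,0,0],[0,0,-4,0,0,0],[0,0,-5,0,0,0],[0,0,0,0,0,0]]]' 40 15; python3 - <<'E'
from h import *
print(tool([.583,.0986,.054]))
E
```

```text
time_s: 31.0
ee_pos: [0.5563, 0.3355, 0.0402]
orientation: [0.387, -3.116, 0.001]
ft_force: [-0.2, -0.4, -0.4]
gripper_width: 0.066
finger_force: 0.0
time_s: 32.0
ee_pos: [0.5573, 0.3368, 0.1951]
orientation: [-0.388, 3.11, 0.003]
ft_force: [0.5, -0.3, -0.2]
gripper_width: 0.045
finger_force: 12.9
[  3.4826 -23.7369  14.0527]
```

```bash
python3 -m jog '[[[0.3,-2,0,0,0,0],[0.5,-3.5,0,0,0,0],[0.5,-3.7,0,0,0,0],[0.5,-3.7,0,0,0,0],[0.5,-3.7,0,0,0,0],[0.5,-3.5,0,0,0,0],[0.3,-2.3,0,0,0,0],[0.1,-1.2,0,0,0,0]]]'|head -2;python3 -m jog '[[[0,0,2,0,0,0],[0,0,3.5,0,0,0],[0,0,3.5,0,0,0],[0,0,2.5,0,0,0],[0,0,1.7,0,0,0],[0,0,0.7,0,0,0],[0,0,0,0,0,0]]]'; python3 - <<'E'
from h import *
print(tool([.583,.0986,.052]))
E
```

```text
time_s: 33.0
ee_pos: [0.5825, 0.0976, 0.1892]
time_s: 33.88
ee_pos: [0.5817, 0.0987, 0.0528]
orientation: [0.39, -3.114, 0.002]
ft_force: [-11.3, -5.9, 19.1]
gripper_width: 0.0451
finger_force: 17.7
[-0.1256 -0.0464  0.0846]
```

```bash
python3 -m jog '[[[0,0,0,0,0,0],[0,0,0,0,0,0],[0,0,0,0,0,0],[0,0,0,0,0,0],[0,0,0,0,0,0]]]' 75;python3 -m jog '[[[0,0,-3,0,0,0],[0,0,-4,0,0,0],[0,0,-5,0,0,0],[0,0,-4,0,0,0],[0,0,0,0,0,0],[0,0,0,0,0,0]]]' 75|head -2;
python3 - <<'E'
from balls import *
circ("w6",(.4,-.15),(.7,.2),.04)
c,im,o=balls();print(carrier(c,im))
E
```

```text
time_s: 34.5
ee_pos: [0.5831, 0.0996, 0.0515]
orientation: [0.389, -3.117, -0.0]
ft_force: [0.2, -0.2, 0.5]
gripper_width: 0.066
finger_force: 0.0
time_s: 35.25
ee_pos: [0.5827, 0.0996, 0.2106]
[123.   36.   23.2] [ 0.4884 -0.0541  0.04  ] [126 189 187]
[256.5 171.   28.2] [0.5814 0.096  0.04  ] [25 58 95]
[255.   36.   23.3] [0.4585 0.0636 0.04  ] [117 180 188]
[130.5 174.   26.8] [ 0.6167 -0.0298  0.04  ] [ 49 109 172]
[ 87.  178.5  17.5] [ 0.6327 -0.0731  0.04  ] [120 165 188]
(array([ 0.5706, -0.0122]), np.float64(0.15423350613791642), np.float64(0.2599150086192255), np.float64(15.337440018098462))
```

Both balls are seated. Next is the ball near (.400,.349).

```bash
python3 -m jog '[[[1.4,2.5,0,0,0,0],[1.5,4,0,0,0,0],[1.5,4,0,0,0,0],[1.5,4,0,0,0,0],[1.5,4,0,0,0,0],[1.5,4,0,0,0,0],[1.5,3.7,0,0,0,0],[1.2,2.5,0,0,0,0]]]'|head -2;python3 -m jog '[[[0,0,0,0,0,0],[0,0,0,0,0,0]]]'|head -2; python3 - <<'E'
from balls import *
circ("w7",(.35,.19),(.62,.42),.03)
print(tool([.40,.349,.04]))
E
```

```text
time_s: 36.35
ee_pos: [0.3988, 0.3504, 0.2105]
time_s: 36.6
ee_pos: [0.4006, 0.3488, 0.2111]
[246.  319.5  30.4] [0.5873 0.3788 0.03  ] [45 47 47]
[172.5 154.5  28. ] [0.4063 0.2555 0.03  ] [ 55 119 181]
[262.5 168.   27.7] [0.397  0.3509 0.03  ] [ 28  62 103]
[262.5 168.   41.7] [0.397  0.3509 0.03  ] [ 28  62 103]
[285.  241.5  30.3] [0.4737 0.3971 0.03  ] [137 182 198]
[ 0.0533  0.0662 17.12  ]
```

```bash
python3 -m jog '[[[0.2,0.2,4,0,0,0],[0,0,4.5,0,0,0],[0,0,4,0,0,0],[0,0,3,0,0,0],[0,0,1.6,0,0,0],[0,0,0,0,0,0]]]' 75 15;python3 -m jog '[[[0,0,0,0,0,0],[0,0,0,0,0,0],[0,0,0,0,0,0],[0,0,-2,0,0,0],[0,0,-4,0,0,0],[0,0,-4,0,0,0],[0,0,-5,0,0,0],[0,0,0,0,0,0]]]' 40 15; python3 -m jog '[[[0,0,0,0,0,0]]]'|head -2;  python3 - <<'E'
from h import *
print(tool([.491,-.0606,.056]))
E
```

```text
time_s: 37.4
ee_pos: [0.398, 0.3498, 0.0397]
orientation: [0.386, -3.115, 0.001]
ft_force: [-0.3, -0.3, -0.2]
gripper_width: 0.0661
finger_force: 0.0
time_s: 38.4
ee_pos: [0.3988, 0.3514, 0.1942]
orientation: [-0.388, 3.11, 0.004]
ft_force: [0.8, 0.2, -1.3]
gripper_width: 0.0455
finger_force: 13.1
time_s: 38.52
ee_pos: [0.3973, 0.3505, 0.1898]
[  1.0016 -42.1482  13.3995]
```

```bash
python3 -m jog '[[[0.1,-2.5,0,0,0,0],[0.1,-4,0,0,0,0],[0.1,-4.7,0,0,0,0],[0.1,-4.7,0,0,0,0],[0.1,-4.7,0,0,0,0],[0.1,-4.7,0,0,0,0],[0.1,-4.7,0,0,0,0],[0.1,-4.7,0,0,0,0]]]'|head -2;python3 -m jog '[[[0.1,-4.5,0,0,0,0],[0.1,-3,2,0,0,0],[0,0,3.5,0,0,0],[0,0,3.5,0,0,0],[0,0,2.5,0,0,0],[0,0,1.3,0,0,0],[0,0,0.5,0,0,0],[0,0,0,0,0,0]]]'; python3 - <<'E'
from h import *
print(tool([.491,-.0606,.056]))
E
```

```text
time_s: 39.52
ee_pos: [0.4748, 0.011, 0.1891]
time_s: 40.52
ee_pos: [0.4919, -0.0608, 0.0578]
orientation: [-0.389, 3.117, -0.0]
ft_force: [-0.1, 0.4, -1.0]
gripper_width: 0.0453
finger_force: 13.1
[0.0786 0.0378 0.1788]
```

```bash
python3 -m jog '[[[0,0,0.3,0,0,0],[0,0,0,0,0,0],[0,0,0,0,0,0],[0,0,0,0,0,0],[0,0,0,0,0,0],[0,0,0,0,0,0]]]' 75;python3 -m jog '[[[0,0,-3,0,0,0],[0,0,-4,0,0,0],[0,0,-5,0,0,0],[0,0,-4,0,0,0],[0,0,0,0,0,0],[0,0,0,0,0,0]]]' 75|head -2;
python3 - <<'E'
from balls import *
circ("w8",(.4,-.15),(.7,.2),.04)
print(tool([.406,.2555,.15]))
E
```

```text
time_s: 41.28
ee_pos: [0.4917, -0.0608, 0.0547]
orientation: [-0.389, 3.117, -0.0]
ft_force: [0.3, 0.3, -0.0]
gripper_width: 0.0665
finger_force: 0.0
time_s: 42.02
ee_pos: [0.4913, -0.0606, 0.2138]
[259.5 171.   28.4] [ 0.49  -0.061  0.04 ] [26 57 95]
[261.  276.   21.9] [ 0.61   -0.0286  0.04  ] [ 47  99 159]
[313.5 348.   19.6] [0.6924 0.0601 0.04  ] [115 158 186]
[262.5 337.5  20.4] [ 0.6927 -0.0055  0.04  ] [113 136 155]
[402.  309.   20.4] [0.6118 0.1459 0.04  ] [41 42 43]
[ 0.4866 32.7264  6.3913]
```

The third ball is in. Now the last one.

```bash
python3 -m jog '[[[0,3,0,0,0,0],[0.1,4.5,0,0,0,0],[0.1,4.7,0,0,0,0],[0.1,4.7,0,0,0,0],[0.1,4.7,0,0,0,0],[0.1,4.7,0,0,0,0],[0,4,0,0,0,0],[0,2.4,0,0,0,0]]]'|head -2;python3 -m jog '[[[0,0,0,0,0,0],[0,0,0,0,0,0]]]'|head -2; python3 - <<'E'
from balls import *
circ("w9",(.35,.19),(.62,.42),.03)
print(tool([.406,.2555,.04]))
E
```

```text
time_s: 43.08
ee_pos: [0.4055, 0.2564, 0.2133]
time_s: 43.32
ee_pos: [0.4066, 0.2543, 0.214]
[237.  319.5  32.9] [0.5982 0.2739 0.03  ] [46 47 50]
[258.  169.5  25.1] [0.4063 0.2524 0.03  ] [ 27  59 102]
[ 0.0219  0.1546 17.4181]
```

```bash
python3 -m jog '[[[0,0,4,0,0,0],[0,0,4.5,0,0,0],[0,0,4.2,0,0,0],[0,0,3.1,0,0,0],[0,0,1.6,0,0,0],[0,0,0,0,0,0]]]' 75 15;python3 -m jog '[[[0,0,0,0,0,0],[0,0,0,0,0,0],[0,0,0,0,0,0],[0,0,-2,0,0,0],[0,0,-4,0,0,0],[0,0,-4,0,0,0],[0,0,-5,0,0,0],[0,0,0,0,0,0]]]' 40 15; python3 -m jog '[[[0,0,0,0,0,0]]]'|head -2;  python3 - <<'E'
from h import *
print(tool([.4574,.065,.055]))
E
```

```text
time_s: 44.12
ee_pos: [0.4065, 0.254, 0.0398]
orientation: [0.386, -3.115, 0.001]
ft_force: [0.3, -0.1, 0.4]
gripper_width: 0.0666
finger_force: 0.0
time_s: 45.12
ee_pos: [0.4077, 0.2555, 0.1939]
orientation: [-0.388, 3.11, 0.002]
ft_force: [-0.0, 0.1, -0.8]
gripper_width: 0.0458
finger_force: 13.1
time_s: 45.25
ee_pos: [0.406, 0.2548, 0.1899]
[ -0.3288 -19.662   13.4948]
```

```bash
python3 -m jog '[[[0,-2,0,0,0,0],[-0.1,-3,0,0,0,0],[-0.1,-3.4,0,0,0,0],[-0.1,-3.4,0,0,0,0],[0,-3.3,0,0,0,0],[0,-2.8,0,0,0,0],[0,-1.7,0,0,0,0],[0,0,0,0,0,0]]]'|head -2;python3 -m jog '[[[0,0,2,0,0,0],[0,0,3.5,0,0,0],[0,0,3.5,0,0,0],[0,0,2.4,0,0,0],[0,0,1.3,0,0,0],[0,0,0.6,0,0,0],[0,0,0,0,0,0]]]';python3 -m jog '[[[0,0,0.1,0,0,0],[0,0,0,0,0,0],[0,0,0,0,0,0],[0,0,0,0,0,0],[0,0,0,0,0,0],[0,0,0,0,0,0]]]' 75;python3 -m jog '[[[0,0,-3,0,0,0],[0,0,-4,0,0,0],[0,0,-5,0,0,0],[0,0,-4,0,0,0],[0,0,0,0,0,0],[0,0,0,0,0,0]]]' 75|head -2;
python3 - <<'E'
from balls import *
circ("w10",(.4,-.15),(.7,.2),.04)
E
```

```text
time_s: 46.25
ee_pos: [0.4575, 0.0653, 0.1899]
time_s: 47.12
ee_pos: [0.4578, 0.0659, 0.0579]
orientation: [-0.389, 3.117, -0.0]
ft_force: [0.7, -0.8, 0.0]
gripper_width: 0.0456
finger_force: 13.1
time_s: 47.88
ee_pos: [0.4576, 0.0657, 0.0567]
orientation: [-0.389, 3.117, 0.0]
ft_force: [0.7, 0.1, -0.1]
gripper_width: 0.0662
finger_force: 0.0
time_s: 48.62
ee_pos: [0.4571, 0.0658, 0.2157]
[133.5 172.5  28.7] [ 0.4904 -0.0625  0.04  ] [ 41 141 184]
[258.  169.5  28.2] [0.455  0.0636 0.04  ] [27 57 96]
[261.  277.5  23. ] [0.5787 0.0985 0.04  ] [ 46 103 164]
[127.5 231.   16.2] [ 0.5585 -0.0598  0.04  ] [118 182 186]
```

```bash
python3 -m jog '[[[0,0,-6,0,0,0],[0,-3,-5.5,0,0,0],[0,-5.5,0,0,0,0],[0,-5.5,0,0,0,0],[0,-5.5,0,0,0,0],[0,-5.5,0,0,0,0],[0,-5.5,0,0,0,0],[0,-4.1,0,0,0,0]]]' 100|head -2;python3 -m jog '[[[0,0,0,0,0,10],[0,0,0,0,0,10],[0,0,0,0,0,10],[0,0,0,0,0,10],[0,0,0,0,0,10],[0,0,0,0,0,10],[0,0,0,0,0,10],[0,0,0,0,0,10]]]'|head -3;python3 -m jog '[[[0,0,0,0,0,10],[0,0,0,0,0,10],[0,0,0,0,0,10],[0,0,0,0,0,10],[0,0,0,0,0,10],[0,0,0,0,0,10],[0,0,0,0,0,10],[0,0,0,0,0,1.5]]]'|head -3;python3 -m jog '[[[0,0,0,0,0,0],[0,0,0,0,0,0]]]'; python3 - <<'E'
from balls import *
s=robot.get_state();print(R.from_rotvec(s["orientation"]).as_matrix(),tool([.5445,-.2695,.192]))
c,im=snap("wrist","w11")
h=cv2.cvtColor(im,cv2.COLOR_BGR2HSV);m=cv2.inRange(h,(5,110,40),(17,200,255))
n,l,st,ce=cv2.connectedComponentsWithStats(m)
for i in range(1,n):
  if st[i,4]>200: print(st[i],ce[i])
u0,v0=proj(c,[.5445,-.2695,.192]).astype(int);print(u0,v0)
cc,im,o=balls();
circ("t5",(.4,-.15),(.7,.2),.04,"top",(6,14))
E
```

```text
time_s: 49.68
ee_pos: [0.5427, -0.2719, 0.3292]
time_s: 50.68
ee_pos: [0.5426, -0.2697, 0.3296]
orientation: [-1.712, -2.63, -0.0]
time_s: 51.68
ee_pos: [0.5426, -0.2696, 0.3299]
orientation: [-2.923, -1.144, 0.002]
time_s: 51.92
ee_pos: [0.5426, -0.2696, 0.3312]
orientation: [-2.924, -1.147, 0.0]
ft_force: [-0.2, 0.2, -0.0]
gripper_width: 0.0882
finger_force: 0.0
[[ 0.7334  0.6798 -0.0005]
 [ 0.6798 -0.7334  0.0004]
 [-0.0001 -0.0006 -1.    ]] [ 0.1479  0.1293 13.9154]
[   0    0   44   46 1631] [19.4948 22.2262]
[ 344    0  168  189 5468] [426.5475  81.2452]
[ 434    0   78   95 1943] [477.4256  44.8662]
[  93   51   45   44 1444] [115.4702  72.6988]
[177  52  84  63 895] [217.9039  86.5218]
[  36   88  113   73 2308] [ 91.4762 121.5828]
[   0   96  100   83 3734] [ 34.0795 138.1433]
[109 101  45  37 221] [131.2353 119.6471]
[ 200  123  153  167 6909] [269.4574 231.2343]
[391 132 121 120 339] [461.41   205.4425]
[ 59 175  30  22 434] [ 74.0138 185.0346]
[272 324  57  36 379] [298.2454 340.4855]
[291 324  60  27 598] [321.7826 333.7726]
[340 324  36  16 246] [357.0203 328.6545]
260 175
[304.5 201.    9.5] [ 0.4889 -0.0584  0.04  ] [ 50 104 171]
[267.  210.    9.1] [0.4557 0.0636 0.04  ] [ 59 117 192]
[295.5 162.    8.1] [ 0.6172 -0.0262  0.04  ] [ 54 103 174]
[256.5 171.    8. ] [0.5831 0.1017 0.04  ] [ 58 113 187]
```

All four balls are in their cups and the carrier centre is unchanged at (.536,.020). I'll fetch the scale again.

```bash
python3 -m jog '[[[0.1,0,5,0,0,0],[0,0,5,0,0,0],[0,0,2.5,0,0,0],[0,0,1.4,0,0,0],[0,0,0,0,0,0]]]' 100|head -2; python3 -m jog '[[[0,0,0,0,0,0],[0,0,0,0,0,0],[0,0,0,0,0,0],[0,0,0,0,0,0],[0,0,0,0,0,0],[0,0,0,0,0,0],[0,0,0,0,0,0],[0,0,0,0,0,0]]]' 15 45;  python3 -m jog '[[[0,0,-0.7,0,0,0],[0,0,-0.7,0,0,0],[0,0,0,0,0,0],[0,0,0,0,0,0]]]'
```

```text
time_s: 52.7
ee_pos: [0.5433, -0.2689, 0.1924]
time_s: 53.7
ee_pos: [0.5433, -0.2689, 0.1925]
orientation: [-2.926, -1.144, 0.0]
ft_force: [-1.0, 0.1, -0.2]
gripper_width: 0.0236
finger_force: 45.0
time_s: 54.2
ee_pos: [0.5433, -0.2689, 0.2064]
orientation: [-2.926, -1.144, 0.0]
ft_force: [-0.1, -0.2, -2.6]
gripper_width: 0.0236
finger_force: 45.0
```

```bash
python3 -m jog '[[[-0.8,-2.4,0,0,0,0],[-0.8,-2.4,0,0,0,0],[-0.8,-2.4,0,0,0,0],[-0.8,-2.4,0,0,0,0],[0,0,-2.5,0,0,0],[0,0,-2.5,0,0,0],[0,0,-2.5,0,0,0]]]'; python3 -m jog '[[[0,0,0,0,0,-10],[0,0,0,0,0,-10.5],[0,0,0,0,0,-10.5],[0,0,0,0,0,-10.5],[0,0,0,0,0,-10],[0,0,0,0,0,-10],[0,0,0,0,0,-0.5],[0,0,0,0,0,0]]]'|head -3; python3 - <<'E'
from h import *
print(tool([.4565,-.001,.235]))
E
```

```text
time_s: 55.08
ee_pos: [0.4545, -0.22, 0.2822]
orientation: [-2.926, -1.144, 0.0]
ft_force: [-0.4, 0.3, -2.0]
gripper_width: 0.0234
finger_force: 45.0
time_s: 56.08
ee_pos: [0.4547, -0.2201, 0.2815]
orientation: [-1.922, -2.485, -0.0]
[21.1589  5.6773  4.6487]
```

```bash
python3 -m jog '[[[4.3,0.5,0,0,0,0],[4.3,0.5,0,0,0,0],[4.3,0.5,0,0,0,0],[4.3,1,0,0,0,0],[4.0,1,0,0,0,0],[0,1,2,0,0,0],[0,1.1,2.6,0,0,0],[0,0,0,0,0,0]]]';python3 -m jog '[[[0,0,0,0,0,0],[0,0,0,0,0,0]]]'|head -2;python3 - <<'E'
from h import *
print(tool([.5355,.02,.2345]))
E
```

```text
time_s: 57.08
ee_pos: [0.4545, -0.0005, 0.2343]
orientation: [-1.918, -2.484, 0.002]
ft_force: [-0.0, -0.3, -2.8]
gripper_width: 0.0234
finger_force: 45.0
time_s: 57.32
ee_pos: [0.4551, -0.0011, 0.2365]
[0.003  8.3145 0.2123]
```

```bash
python3 -m jog '[[[0,2.5,0.2,0,0,0],[0,2.5,0,0,0,0],[0,1.6,0,0,0,0],[0,1,0,0,0,0],[0,0.6,0,0,0,0],[0,0,0,0,0,0]]]'; python3 -m jog '[[[0,0,-1,0,0,0],[0,0,-1,0,0,0],[0,0,-0.8,0,0,0],[0,0,-0.8,0,0,0],[0,0,-0.4,0,0,0],[0,0,0,0,0,0]]]'
```

```text
time_s: 58.08
ee_pos: [0.5343, 0.0199, 0.2336]
orientation: [1.919, 2.488, -0.0]
ft_force: [-0.6, -0.3, -2.4]
gripper_width: 0.023
finger_force: 45.0
time_s: 58.82
ee_pos: [0.5343, 0.02, 0.2734]
orientation: [-1.918, -2.487, 0.0]
ft_force: [0.1, -0.2, -5.4]
gripper_width: 0.0234
finger_force: 45.0
```

```bash
python3 -m jog '[[[0,0,-0.3,0,0,0],[0,0,-0.4,0,0,0],[0,0,-0.4,0,0,0],[0,0,-0.4,0,0,0],[0,0,-0.4,0,0,0],[0,0,-0.6,0,0,0],[0,0,-0.7,0,0,0],[0,0,-0.7,0,0,0]]]'; python3 -m jog '[[[0,0,-0.7,0,0,0],[0,0,-0.6,0,0,0],[0,0,-0.4,0,0,0],[0,0,-0.2,0,0,0],[0,0,0,0,0,0],[0,0,0,0,0,0],[0,0,0,0,0,0],[0,0,0,0,0,0]]]'; for i in 1 2 3; do python3 -m jog '[[[0,0,0,0,0,0],[0,0,0,0,0,0],[0,0,0,0,0,0],[0,0,0,0,0,0],[0,0,0,0,0,0],[0,0,0,0,0,0],[0,0,0,0,0,0],[0,0,0,0,0,0]]]'|grep -E "ft_|time"; done; python3 - <<'E'
from h import *
snap("side","s9",(170,70,310,240),3.5)
E
```

```text
time_s: 59.82
ee_pos: [0.5343, 0.02, 0.3131]
orientation: [1.918, 2.488, 0.0]
ft_force: [0.6, 0.5, -8.5]
gripper_width: 0.0233
finger_force: 44.9
time_s: 60.82
ee_pos: [0.5343, 0.02, 0.3314]
orientation: [-1.919, -2.488, 0.0]
ft_force: [0.6, -0.3, -8.4]
gripper_width: 0.0237
finger_force: 44.9
time_s: 61.82
ft_force: [1.1, -0.1, -8.2]
time_s: 62.82
ft_force: [0.1, 0.2, -9.1]
time_s: 63.82
ft_force: [0.9, 0.2, -9.2]
```

View pics/s9.png

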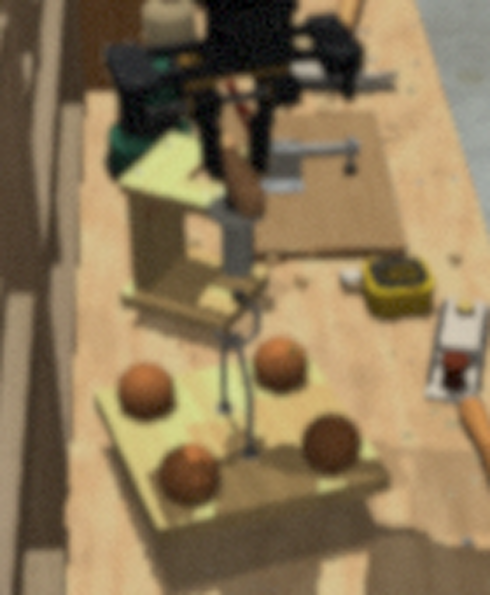

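The loaded carrier hangs level about 4 cm clear, with all four balls in their cups. The load is about 6.2 N, so the balls weigh roughly 3 N in total. I'll set it down and unhook.

```bash
python3 -m jog '[[[0,0,0.4,0,0,0],[0,0,0.7,0,0,0],[0,0,0.8,0,0,0],[0,0,0.7,0,0,0],[0,0,0.5,0,0,0],[0,0,0.4,0,0,0],[0,0,0.4,0,0,0],[0,0,0.4,0,0,0]]]'|grep -E "ee_|ft_"; python3 -m jog '[[[0,0,0.5,0,0,0],[0,0,0.6,0,0,0],[0,0,0.8,0,0,0],[0,0,0.9,0,0,0],[0,0,0.9,0,0,0],[0,0,0.9,0,0,0],[0,0,0.9,0,0,0],[0,0,0,0,0,0]]]'|grep -E "ee_|ft_";  python3 -m jog '[[[0,-0.5,0,0,0,0],[0,-1.5,0,0,0,0],[0,-2,0,0,0,0],[0,-2,0,0,0,0],[0,-2.2,0,0,0,0],[0,0,0,0,0,0]]]'|grep -E "ee_|ft_"; python3 - <<'E'
from balls import *
circ("t6",(.4,-.15),(.7,.2),.04,"top",(6,14))
E
```

```text
ee_pos: [0.5343, 0.02, 0.2884]
ft_force: [-0.7, 0.2, -8.2]
ee_pos: [0.5341, 0.02, 0.2328]
ft_force: [0.8, -0.5, -2.2]
ee_pos: [0.4542, -0.001, 0.2342]
ft_force: [0.6, 0.2, -2.4]
[256.5 172.5   7.9] [0.5781 0.1015 0.04  ] [ 58 112 186]
[294.  162.    7.7] [ 0.6171 -0.0212  0.04  ] [ 55 103 171]
```

```bash
python3 -m jog '[[[0,-1,-2.5,0,0,0],[0,-1,-2.2,0,0,0],[-4.2,-1,0,0,0,0],[-4.2,-1,0,0,0,0],[-4.3,-0.6,0,0,0,0],[-4.3,-0.5,0,0,0,0],[-4.2,-0.5,0,0,0,0],[0,0,0,0,0,0]]]'|head -2; python3 -m jog '[[[0,0,0,0,0,10],[0,0,0,0,0,10.5],[0,0,0,0,0,10.5],[0,0,0,0,0,10.5],[0,0,0,0,0,10],[0,0,0,0,0,10],[0,0,0,0,0,0.5],[0,0,0,0,0,0]]]'; python3 - <<'E'
from h import *
print(tool([.4562,-.2205,.2065]))
E
```

```text
time_s: 67.68
ee_pos: [0.4554, -0.2226, 0.2799]
time_s: 68.68
ee_pos: [0.4549, -0.2196, 0.2806]
orientation: [2.924, 1.15, 0.0]
ft_force: [0.3, 0.6, -3.0]
gripper_width: 0.0233
finger_force: 45.0
[0.0354 0.1501 7.4093]
```

```bash
python3 -m jog '[[[0,0.1,2.5,0,0,0],[0,0,2.5,0,0,0],[0,0,2.4,0,0,0],[0.8,2.4,0,0,0,0],[0.8,2.4,0,0,0,0],[0.8,2.4,0,0,0,0],[0.7,2.3,0,0,0,0],[0,0,0,0,0,0]]]'; python3 -m jog '[[[0,0,0.6,0,0,0],[0,0,0.5,0,0,0],[0,0,0.2,0,0,0],[0,0,0,0,0,0]]]'
```

```text
time_s: 69.68
ee_pos: [0.5433, -0.2699, 0.2059]
orientation: [-2.924, -1.147, 0.0]
ft_force: [-0.3, 0.5, -2.5]
gripper_width: 0.0233
finger_force: 45.0
time_s: 70.18
ee_pos: [0.5424, -0.2695, 0.1935]
orientation: [-2.926, -1.144, 0.0]
ft_force: [-0.3, 0.0, -3.5]
gripper_width: 0.0235
finger_force: 45.0
```

```bash
python3 -m jog '[[[0,0,0,0,0,0],[0,0,0,0,0,0],[0,0,0,0,0,0],[0,0,0,0,0,0],[0,0,0,0,0,0],[0,0,0,0,0,0],[0,0,0,0,0,0],[0,0,0,0,0,0]]]' 100; python3 -m jog '[[[0,0,-5,0,0,0],[0,0,-5,0,0,0],[0,0,-3.7,0,0,0],[0,0,0,0,0,0],[0,0,0,0,0,0]]]'|head -2;python3 - <<'E'
from balls import *
c,im=snap("wrist","w12")
a=cv2.imread("pics/w2_raw.png");
def hd(im):
    h=cv2.cvtColor(im,cv2.COLOR_BGR2HSV);m=cv2.inRange(h,(5,110,40),(17,200,255));m[:,:230]=0;m[:,290:]=0;m[:115]=0;m[240:]=0
    n,l,st,ce=cv2.connectedComponentsWithStats(m);i=1+st[1:,4].argmax();return st[i],ce[i]
print(hd(a),hd(im),cv2.absdiff(a,im)[100:240,200:330].mean())
circ("t7",(.4,-.15),(.7,.2),.04,"top",(6,14))
E
```

```text
time_s: 71.18
ee_pos: [0.5426, -0.2696, 0.1935]
orientation: [-2.926, -1.144, -0.0]
ft_force: [-0.2, -0.0, -0.3]
gripper_width: 0.0877
finger_force: 0.0
time_s: 71.8
ee_pos: [0.5424, -0.2695, 0.3293]
(array([ 230,  124,   60,  116, 2409], dtype=int32), array([258.7621, 189.3869])) (array([ 230,  124,   60,  116, 2380], dtype=int32), array([259.2151, 188.729 ])) 4.178186813186813
[304.5 201.    9.1] [ 0.4889 -0.0584  0.04  ] [ 54 110 174]
[267. 210.   9.] [0.4557 0.0636 0.04  ] [ 63 119 193]
[256.5 172.5   7.9] [0.5781 0.1015 0.04  ] [ 61 117 192]
[294.  162.    7.9] [ 0.6171 -0.0212  0.04  ] [ 50 100 170]
```

```bash
python3 -m jog '[[[0,0,0,0,0,0],[0,0,0,0,0,0],[0,0,0,0,0,0],[0,0,0,0,0,0]]]'|head -1; python3 -c "
from bench import robot
print(robot.sign_off())"
```

```text
time_s: 72.4
the job is handed in; nothing more can be done
None
```

Handed in at 72 s: both weighings were done, all four balls are in their cups, the carrier is on the bench and the scale is back in its rest; by the wrist force the balls together weigh about 3 N (roughly 0.3 kg).

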